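Pack the utensil chest and hold its lid half shut

TASK

Put the teacup, the pink measuring cup and the small lidded glass jar into the wooden chest: set each down standing upright on the chest's floor (do not drop them in) and leave its lid leaning back until all three are in. Then take hold of the lid, bring it forward to half open, 45 degrees from shut, and finish while still holding it there; it would fall shut if let go, and must not. Leave everything else on the table undisturbed.

Things in the scene. Friction and masses are not known exactly. Their poses are not given: they have to be found in the camera images.
- chest: Fixed open wooden chest, 180 (x) x 360 (y) x 90 mm high, walls and floor 8 mm thick (inside 164 x 344 mm, inner floor 8 mm above the table). Origin: centre of its underside. Its x axis points to the hinged long side (away from the robot, within 15 degrees), y along its length, z up.
- lid (a joint): Lid angle in rad: 0 is shut (lid level on the rim), growing as the lid opens upward and back; 0.785 is half open, 1.571 upright. It starts leaning back against its stop at 1.75. No spring and almost no friction: below 1.571 it falls shut by its own weight.
- tongue (a point): Point on the tongue of the lid, a wooden board 180 x 360 x 10 mm, about 0.35 kg. The tongue, in the middle of the free edge, is a flat bar 30 mm wide (along the hinge), 10 mm thick, from 180 to 235 mm from the hinge axis; this point is at 215 mm, mid width and thickness. Own -x points from hinge to tongue, y as the chest's. Pinched across its width, the tongue can pivot in the grip.
- hinge_line (a point): Middle of the lid's hinge axis, over the chest's far long wall: 90 mm along the chest's x from its centre and 96 mm above the table. Axes as the chest's; the hinge axis runs along y.
- teacup: White ceramic teacup, straight sided, round, 64 mm across, 66 mm high, about 0.16 kg, loop handle at its own +y reaching 68 mm from the axis. Origin: centre of its underside, z up. Stands on the table.
- measuring_cup: Pink plastic measuring cup, round, 52 mm across at the foot, 60 mm at the rim, 62 mm high, about 0.05 kg, handle at its own +y reaching 54 mm from the axis. Origin: centre of its underside, z up. Stands on the table.
- jar: Small clear glass jar with dark contents and its aluminium screw lid closed on it, round, 51 mm across, 78 mm high, about 0.16 kg, no handle. Origin: centre of its underside, z up. Stands on the table.
- idli_stand: Bystander: steel idli stand with three tiers of dished plates, about 150 mm across, 200 mm high, at the back. Origin: centre of its underside.
- pan_lid: Bystander: aluminium saucepan lid lying flat, 140 mm across, 38 mm high at its knob. Origin: centre of its underside.
- tumbler: Bystander: tall steel tumbler, 68 mm across, 100 mm high. Origin: centre of its underside.
- katori: Bystander: small open steel bowl, 90 mm across, 40 mm high. Origin: centre of its underside.
- spice_tin: Bystander: flat round brass spice tin, 76 mm across, 40 mm high. Origin: centre of its underside.
- rice_tin: Bystander: large steel rice tin, 120 mm across, 170 mm high, to the left of the chest. Origin: centre of its underside.
There are look-alikes about, which are no part of the job. What is shaped like the teacup but orange is not meant.

How it is judged (in metres and radians):
On the way:
1. teacup, measuring cup and jar all stand released on the chest's floor while the lid still leans back (x of teacup in the frame of chest between -0.082 and 0.082 m and y of teacup in the frame of chest between -0.172 and 0.172 m and z of teacup in the frame of chest between 0 and 0.018 m and angle between each of teacup, measuring_cup, jar's own z axis and vertical below 0.2 rad and linear speed of each of teacup, measuring_cup, jar below 0.03 m/s and contact force between the fingers and teacup below 0.3 N and x of measuring_cup in the frame of chest between -0.082 and 0.082 m and y of measuring_cup in the frame of chest between -0.172 and 0.172 m and z of measuring_cup in the frame of chest between 0 and 0.018 m and contact force between the fingers and measuring_cup below 0.3 N and x of jar in the frame of chest between -0.082 and 0.082 m and y of jar in the frame of chest between -0.172 and 0.172 m and z of jar in the frame of chest between 0 and 0.018 m and contact force between the fingers and jar below 0.3 N and value of joint lid above 1.5 rad), for 0.2 s.
At the end, for the whole second after the job is handed in: Teacup, measuring cup and jar stand upright (within 11 degrees), at rest and not touched by the fingers on the chest's floor (within 10 mm of it), and the fingers hold the lid still at 45 degrees from shut, within 6 degrees, with nothing else propping it (x of teacup in the frame of chest between -0.082 and 0.082 m and y of teacup in the frame of chest between -0.172 and 0.172 m and z of teacup in the frame of chest between 0 and 0.018 m and angle between each of teacup, measuring_cup, jar's own z axis and vertical below 0.2 rad and linear speed of each of teacup, measuring_cup, jar below 0.03 m/s and contact force between the fingers and teacup below 0.3 N and x of measuring_cup in the frame of chest between -0.082 and 0.082 m and y of measuring_cup in the frame of chest between -0.172 and 0.172 m and z of measuring_cup in the frame of chest between 0 and 0.018 m and contact force between the fingers and measuring_cup below 0.3 N and x of jar in the frame of chest between -0.082 and 0.082 m and y of jar in the frame of chest between -0.172 and 0.172 m and z of jar in the frame of chest between 0 and 0.018 m and contact force between the fingers and jar below 0.3 N and value of joint lid between 0.68 and 0.89 rad and velocity of joint lid between -0.05 and 0.05 rad/s and contact force between the fingers and lid above 0.5 N and contact force between each of teacup, measuring_cup, jar, idli_stand, pan_lid, tumbler, katori, spice_tin, rice_tin and lid below 0.2 N); the arm keeps its last pose, push and grip.
It fails at once if a bystander (idli stand, saucepan lid, tumbler, bowl, spice tin or rice tin) was moved more than 30 mm (distance of any of idli_stand, pan_lid, tumbler, katori, spice_tin, rice_tin from where it was at the start of the episode above 0.03 m).
It fails at once if the lid fell or was pressed nearly shut (below 17 degrees) (value of joint lid below 0.3 rad).
It fails at once if one of the three was let go over the chest more than 35 mm above its floor ((x of teacup in the frame of chest between -0.08 and 0.08 m and y of teacup in the frame of chest between -0.17 and 0.17 m and z of teacup in the frame of chest above 0.043 m and contact force between the fingers and teacup below 0.1 N) or (x of measuring_cup in the frame of chest between -0.08 and 0.08 m and y of measuring_cup in the frame of chest between -0.17 and 0.17 m and z of measuring_cup in the frame of chest above 0.043 m and contact force between the fingers and measuring_cup below 0.1 N) or (x of jar in the frame of chest between -0.08 and 0.08 m and y of jar in the frame of chest between -0.17 and 0.17 m and z of jar in the frame of chest above 0.043 m and contact force between the fingers and jar below 0.1 N)).
It fails at once if the lid was brought forward past upright (below 86 degrees) while one of the three was not in the chest (value of joint lid below 1.5 rad and (not (x of teacup in the frame of chest between -0.08 and 0.08 m and y of teacup in the frame of chest between -0.17 and 0.17 m and z of teacup in the frame of chest below 0.06 m) or not (x of measuring_cup in the frame of chest between -0.08 and 0.08 m and y of measuring_cup in the frame of chest between -0.17 and 0.17 m and z of measuring_cup in the frame of chest below 0.06 m) or not (x of jar in the frame of chest between -0.08 and 0.08 m and y of jar in the frame of chest between -0.17 and 0.17 m and z of jar in the frame of chest below 0.06 m))).
It also fails if it takes over 72 s, if anything falls off the work surface, if the arm or the gripper's body presses on something with over 40 N, if the wrist force passes 120 N, or if a joint passes its speed limit or range.

ROBOT

A 6-joint arm with a two-finger parallel gripper is mounted at the origin on the work surface. World frame = base frame: x ahead of the robot, y to its left, z up, the work surface at z = 0. Lengths are in mm, angles in rad, forces in N, time in s.
With the tool pointing down it reaches from about 400 to 825 mm from the base axis. Payload 7 kg.
Tool frame: the origin (TCP) lies at the very end of the fingers, on their centre line; the grasp point (between the pads) lies 19 mm behind it; z points along the fingers, y is the direction in which the jaws open and shut (so a half turn about z gives the same grasp; the last joint's range is limited). The gripper opens to 88 mm and grips with 3 to 60 N. Pads are 19 mm wide; open, the fingers measure 130 mm over their backs; the gripper's body (78 mm by 193 mm) begins 47 mm behind the grasp point.
Start: joints at [1.431, 0.359, 0.012, 0, -1.224, -0.288], TCP at [280.043, 614.143, 226.561] pointing down, gripper open.
Joint ranges: [-3.07, 3.07], [-1.43, 2.12], [-1.02, 1.25], [-3.03, 1.67], [-3.05, -0], [-3.03, 3.03]. Speed limits (rad/s): [2.39, 2.39, 3.01, 3.14, 3.14, 3.14].

INTERFACE

Orientations are given as a unit quaternion [x, y, z, w].
In Python, from plant import bot gives the robot as it stands. Calls block until the motion is done:
- bot.move_ptp(position, orientation): joint-space move of the TCP to a pose.
- bot.line_to(position, velocity=150, ori=None): straight line of the TCP; ori=None keeps the orientation; velocity is the mean speed in mm/s.
- bot.move_joints(angles): joint-space move.
- bot.move_gripper(opening, force=None): finger opening in mm; force is the grip in N (None keeps the last); returns when the fingers have stopped.
- bot.pause(seconds).
- bot.solve_ik(position, orientation): joint angles nearest the present ones, or None.
- bot.read_state(): the state.
- bot.camera(name): name is "scene" or "top"; returns the picture (480x640x3 uint8, red, green, blue); there is no depth.
- bot.get_calibration(name): a dict with "fx", "fy", "cx", "cy" (pixels), "view" (4x4, takes a point from world to camera coordinates). Camera axes: x right, y up, looking along -z (the intrinsics and any distortion apply to the point x, -y, -z); pixel columns grow to the right and rows downward; lengths in mm; the calibration is good to about 2 mm. A picture is of the moment at which its call begins. get_calibration takes no time and is no camera call.
A pose or a line that the arm cannot do raises bot.Unreachable and nothing moves.
- bot.close_job(): hands the job in, once; it reports no verdict.
The state is a dict: "t": time; "joint_pos": joint angles; "qvel": joint speeds; "tau": joint torques, N m; "tcp_pos": TCP position; "eef_rot": TCP orientation; "contact_force": force on the tool from outside, world axes, zero at the start; "moment": the same for the moment, N m; "width": finger opening in mm.
Only numpy, scipy, OpenCV 4.12 (cv2) and the standard library are available. Lean on these libraries where they do the work, as an engineer would, in place of code of your own. Each camera call takes 0.05 s, during which the arm holds its last target. There are 200 camera calls.

## Working session

There is one attempt and no reset: what is moved stays moved. The work goes in short steps, each a Python script; the robot and the scene stay as the last script left them, time stands still between calls to the robot, and variables do not carry over. Pictures are saved under pics/ and viewed, about 8 in all and at most 12, crops included, and the job is handed in when it is done.

```bash
mkdir -p pics; ls; python3 - <<'E'
from plant import bot
import cv2, numpy as np
np.set_printoptions(suppress=True,precision=3)
for n in ("scene","top"):
    im=bot.camera(n); cv2.imwrite(f"pics/{n}0.png",im[:,:,::-1])
    c=bot.get_calibration(n); print(n,{k:(v if k!='view' else np.array(v)) for k,v in c.items()})
print(bot.read_state())
E
```

```text
pics
scene {'fx': 475.03794636958776, 'fy': 475.03794636958776, 'cx': 328.7818865671696, 'cy': 227.42555587389506, 'view': array([[    0.199,     0.98 ,     0.016,   -96.948],
       [   -0.604,     0.109,     0.79 ,   257.481],
       [    0.772,    -0.167,     0.613, -1810.225],
       [    0.   ,     0.   ,     0.   ,     1.   ]])}
top {'fx': 560.4113060921106, 'fy': 560.4113060921106, 'cx': 325.2391369896722, 'cy': 240.0302014496549, 'view': array([[   -0.003,    -1.   ,     0.014,   -17.895],
       [    0.99 ,    -0.001,     0.142,  -556.573],
       [   -0.142,     0.014,     0.99 , -1704.496],
       [    0.   ,     0.   ,     0.   ,     1.   ]])}
{'t': 0.1, 'joint_pos': array([ 1.431,  0.359,  0.011, -0.   , -1.224, -0.288]), 'qvel': array([-0.001, -0.001,  0.002,  0.003,  0.001,  0.001]), 'tau': array([ -0.001, -58.416,  29.375,   7.016,   0.01 ,  -0.   ]), 'tcp_pos': array([279.884, 613.779, 225.725]), 'eef_rot': array([ 0.977, -0.212, -0.   ,  0.001]), 'contact_force': array([ 0.028, -1.012, -0.313]), 'moment': array([0.001, 0.001, 0.006]), 'width': 87.9338174300049}
```

View pics/scene0.png

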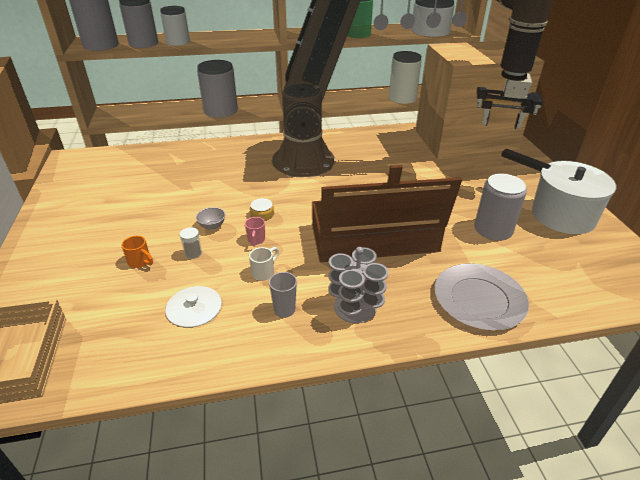

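View pics/top0.png

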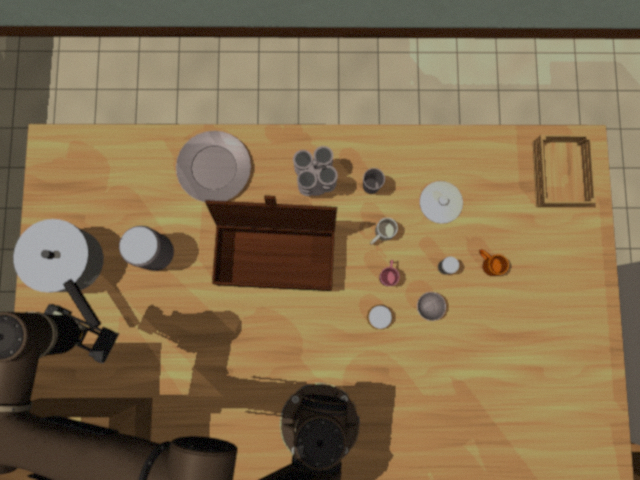

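The top view shows the chest at about (273,257), teacup (386,230), pink cup (389,277), jar (451,266), and the orange look-alike cup (496,265). I'll enlarge both views to confirm which is which.

```bash
python3 - <<'E'
import cv2
for n,(x,y,w,h,s) in {"top":(200,180,320,150,2.5),"scene":(120,160,350,170,2.28)}.items():
    im=cv2.imread(f"pics/{n}0.png")[y:y+h,x:x+w]
    im=cv2.resize(im,None,fx=s,fy=s,interpolation=cv2.INTER_CUBIC)
    for u in range(x,x+w,20):
        a=int((u-x+.5)*s); cv2.line(im,(a,0),(a,6 if u%100 else 14),(0,255,0),1); cv2.putText(im,str(u),(a-9,24),0,.32,(0,255,0),1)
    for v in range(y,y+h,20):
        a=int((v-y+.5)*s); cv2.line(im,(0,a),(6,a),(0,255,0),1); cv2.putText(im,str(v),(8,a+4),0,.32,(0,255,0),1)
    cv2.imwrite(f"pics/{n}1.png",im); print(im.shape)
E
```

```text
(375, 800, 3)
(388, 798, 3)
```

View pics/top1.png

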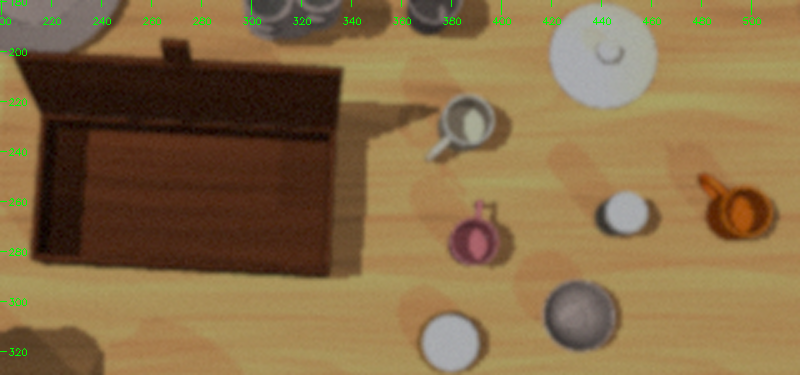

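View pics/scene1.png

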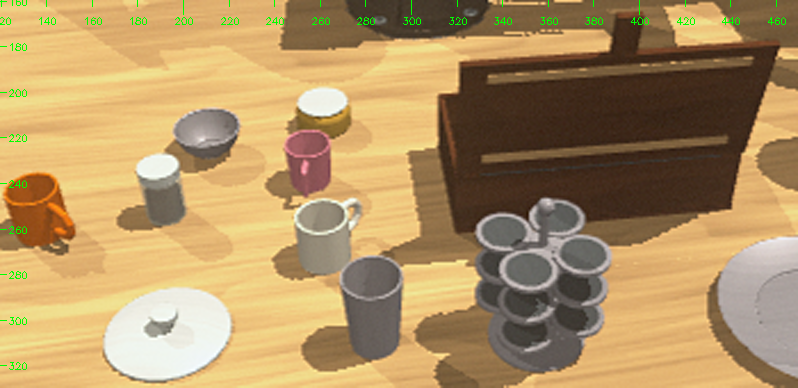

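Candidates in top view: white teacup (386,228) against the orange cup (496,265). The white one is meant, because orange is ruled out. There is one pink cup (389,276). The jar with the aluminium cap is (450,264), against the flat gold spice tin (379,316), which is lower and wider. Next I'll triangulate.

```bash
cat > h.py <<'E'
from plant import bot
import numpy as np, cv2
from scipy.spatial.transform import Rotation as R
np.set_printoptions(suppress=True,precision=2)
C={n:bot.get_calibration(n) for n in("scene","top")}
def ray(n,u,v):
    c=C[n];V=np.array(c["view"]);d=np.array([(u-c["cx"])/c["fx"],-(v-c["cy"])/c["fy"],-1.])
    d=V[:3,:3].T@d; return -V[:3,:3].T@V[:3,3], d/np.linalg.norm(d)
def tri(s,t):
    o1,d1=ray("scene",*s);o2,d2=ray("top",*t)
    k=np.linalg.lstsq(np.c_[d1,-d2],o2-o1,rcond=None)[0]
    a,b=o1+k[0]*d1,o2+k[1]*d2
    return (a+b)/2,np.linalg.norm(a-b)
def at(n,u,v,z):
    o,d=ray(n,u,v); return o+d*(z-o[2])/d[2]
def proj(n,p):
    c=C[n];q=np.array(c["view"])@np.r_[p,1.]
    return np.array([c["cx"]+c["fx"]*q[0]/-q[2],c["cy"]+c["fy"]*q[1]/q[2]])
def ct(a,b): return (200+a/2.5-.5,180+b/2.5-.5)
def cs(a,b): return (120+a/2.28-.5,160+b/2.28-.5)
E
python3 - <<'E'
from h import *
for n,s,t in [("teacup",(322,213),(468,120)),("pink",(308,145),(474,240)),("jar",(158,167),(626.5,212)),
 ("tumbler",(372,272),(432,0)),("chestNR",(440,95),(330,277)),("tongue",(627,15),(175,42)),("lidL",(460,63),(342,68)),("lidR",(778,46),(17,53)),("katori",(207,124),(579,315)),("spice",(323,102),(451,342))]:
    p,e=tri(cs(*s),ct(*t)); print(n,p,"gap%.1f"%e)
for n,z,t in [("NL",90,(33,262)),("NR",90,(330,277)),("FR hinge",90,(333,137)),("FL hinge",90,(45,118)),("teacup h",35,(430,157)),("pink h",55,(479,205)),("innerfloor near right",8,(328,266))]:
    print(n,at("top",*ct(*t),z))
for s in [(460,232),(730,208)]: print("far bottom",at("scene",*cs(*s),0))
p=at("top",374,180,100);print("tumbler",p); 
print("ricetin",at("top",141,246,170),"idli",at("top",316,168,200),"panlid",at("top",441,202,15))
E
```

```text
teacup [ 591.14 -208.46   67.89] gap0.8
pink [ 443.99 -214.11   59.08] gap0.8
jar [ 476.48 -398.57   74.45] gap0.8
tumbler [ 734.31 -164.42   99.94] gap3.3
chestNR [398.31 -35.38  84.54] gap2.9
tongue [631.03 128.91 325.92] gap3.6
lidL [613.95 -47.57 274.51] gap2.7
lidR [632.53 307.86 268.68] gap1.5
katori [ 352.96 -343.06   43.68] gap0.7
spice [ 320.76 -185.79   38.1 ] gap0.1
NL [416.53 317.34  90.  ]
NR [397.76 -36.69  90.  ]
FR hinge [566.83 -41.16  90.  ]
FL hinge [590.52 307.22  90.  ]
teacup h [ 549.85 -163.76   35.  ]
pink h [ 487.41 -221.22   55.  ]
innerfloor near right [415.86 -36.3    8.  ]
far bottom [579.14 -40.47   0.  ]
far bottom [596.75 311.78   0.  ]
tumbler [ 732.94 -167.96  100.  ]
ricetin [521.36 509.74 170.  ] idli [742.89   8.92 200.  ] panlid [ 682.41 -390.18   15.  ]
```

Heights agree with the text (68, 59 and 74 against 66, 62 and 78 mm). Chest centre is about (498,137), yaw −0.052 rad. The lid angle agrees too: the tongue tip is predicted at (630,130,327) and measured at (631,129,326). Starting with the teacup.

```bash
cat >> h.py <<'E'
CC=np.array([498.,137.]);YAW=-.052
def chest(x,y): c,s=np.cos(YAW),np.sin(YAW); return CC+[c*x-s*y,s*x+c*y]
def down(phi,flip=0): # jaw direction angle phi (rad)
    return (R.from_euler('z',phi+np.pi/2+flip*np.pi)*R.from_euler('x',np.pi)).as_quat()
def show(m=""):
    s=bot.read_state();print(m,"t%.1f"%s["t"],s["tcp_pos"],"w%.1f"%s["width"],"F",s["contact_force"],"j",s["joint_pos"])
def pick(xy,phi,tz,force,flip):
    q=down(phi,flip); bot.move_ptp([*xy,200],q); show("above")
    bot.line_to([*xy,tz],150); bot.move_gripper(20,force); show("gripped")
    bot.line_to([*xy,215],150); show("lifted")
def place(cx,cy,phi,tz,flip,rel=12):
    p=chest(cx,cy); q=down(phi,flip)
    bot.line_to([p[0],p[1],215],220,q); bot.line_to([*p,tz+25],150); bot.line_to([*p,tz+9],50); show("down")
    w=bot.read_state()["width"]; bot.move_gripper(min(w+rel,88)); bot.pause(.2); bot.line_to([*p,215],150); show("released")
E
python3 - <<'E'
from h import *
d=np.radians
j0=bot.read_state()["joint_pos"]
for f in(0,1):
  for n,p,ph in [("cup",(591,-208.5),42.7),("cupplace",chest(5,-100),87),("pink",(444,-214),80.7),("pinkpl",chest(-10,0),87),("jar",(476.5,-398.6),0),("jarpl",chest(0,105),87),("jarpl-",chest(0,105),-93)]:
    print(f,n,bot.solve_ik([*p,30],down(d(ph),f)))
# lid poses: angle th, tool axis at th-k
h=chest(90,0)
ey=np.array([-np.sin(YAW),np.cos(YAW),0]);ex=np.array([np.cos(YAW),np.sin(YAW),0])
for th in(1.75,1.2,.785):
  for tilt in (1.57,(1.57+th)/2,th):
    zt=np.cos(tilt)*ex-np.sin(tilt)*np.array([0,0,1])
    g=np.r_[h,96]+215*(-np.cos(th)*ex+np.sin(th)*np.array([0,0,1]))+19*zt
    for s in(1,-1):
      M=np.c_[np.cross(s*ey,zt),s*ey,zt]; print(th,round(tilt,2),s,g,bot.solve_ik(g,R.from_matrix(M).as_quat()))
E
```

```text
0 cup [-0.03  0.46 -0.32 -0.   -0.78 -2.37]
0 cupplace [ 0.47  0.3  -0.61 -0.   -0.66 -2.09]
0 pink [-0.05  0.29 -0.63 -0.   -0.66 -1.68]
0 pinkpl [ 0.66  0.31 -0.6  -0.   -0.67 -2.29]
0 jar [-0.38  0.46 -0.34 -0.   -0.78 -2.76]
0 jarpl [ 0.8   0.38 -0.48 -0.   -0.71 -2.42]
0 jarpl- [ 0.8   0.38 -0.48  0.   -0.71  0.72]
1 cup [-0.03  0.46 -0.32  0.   -0.78  0.77]
1 cupplace [ 0.47  0.3  -0.61  0.   -0.66  1.05]
1 pink [-0.05  0.29 -0.63  0.   -0.66  1.46]
1 pinkpl [ 0.66  0.31 -0.6   0.   -0.67  0.86]
1 jar [-0.38  0.46 -0.34  0.   -0.78  0.38]
1 jarpl [ 0.8   0.38 -0.48  0.   -0.71  0.72]
1 jarpl- [ 0.8   0.38 -0.48 -0.   -0.71 -2.42]
1.75 1.57 1 [626.16 130.33 288.56] [ 0.51  0.27  0.02  0.   -1.33 -2.13]
1.75 1.57 -1 [626.16 130.33 288.56] [ 0.51  0.27  0.02  0.   -1.33  1.01]
1.75 1.66 1 [624.46 130.42 288.63] [ 0.48  0.32  0.11 -0.05 -1.44 -2.1 ]
1.75 1.66 -1 [624.46 130.42 288.63] [ 0.48  0.32  0.11 -0.05 -1.44  1.04]
1.75 1.75 1 [622.77 130.51 288.86] [ 0.46  0.38  0.2  -0.09 -1.55 -2.07]
1.75 1.75 -1 [622.77 130.51 288.86] [ 0.46  0.38  0.2  -0.09 -1.55  1.07]
1.2 1.57 1 [510.09 136.37 277.39] [ 0.63  0.08 -0.23  0.   -1.26 -2.26]
1.2 1.57 -1 [510.09 136.37 277.39] [ 0.63  0.08 -0.23  0.   -1.26  0.89]
1.2 1.39 1 [513.58 136.19 277.72] [ 0.72 -0.02 -0.42  0.15 -1.05 -2.41]
1.2 1.39 -1 [513.58 136.19 277.72] [ 0.72 -0.02 -0.42  0.15 -1.05  0.73]
1.2 1.2 1 [516.95 136.01 278.68] [ 0.81 -0.12 -0.63  0.38 -0.85 -2.66]
1.2 1.2 -1 [516.95 136.01 278.68] [ 0.81 -0.12 -0.63  0.38 -0.85  0.48]
0.785 1.57 1 [436.01 140.23 228.97] [ 0.74 -0.01 -0.44  0.   -1.14 -2.37]
0.785 1.57 -1 [436.01 140.23 228.97] [ 0.74 -0.01 -0.44  0.   -1.14  0.77]
0.785 1.18 1 [443.27 139.85 230.42] [ 0.99 -0.23 -0.87  0.49 -0.79 -2.94]
0.785 1.18 -1 [443.27 139.85 230.42] [ 0.99 -0.23 -0.87  0.49 -0.79  0.2 ]
0.785 0.79 1 [449.42 139.53 234.54] None
0.785 0.79 -1 [449.42 139.53 234.54] None
```

```bash
python3 - <<'E'
from h import *
d=np.radians
bot.line_to([270,430,290],250)
bot.move_ptp([470,-200,240],down(d(42.7),1)); show("transit")
pick((591,-208.5),d(42.7),28,15,1)
bot.line_to([480,-190,215],220)
place(5,-100,d(87),28,1)
cv2.imwrite("pics/top2.png",bot.camera("top")[:,:,::-1])
E
```

```text
transit t3.4 [ 470.38 -199.4   240.06] w87.7 F [-0.46  0.37 -0.79] j [-0.02  0.08 -0.32 -0.   -1.17  0.76]
above t4.0 [ 591.39 -207.86  198.74] w87.6 F [0.46 0.55 0.19] j [-0.03  0.3  -0.14 -0.   -1.13  0.77]
gripped t5.8 [ 591.23 -208.5    28.28] w62.4 F [-0.34  0.97  2.64] j [-0.03  0.47 -0.32  0.   -0.78  0.77]
lifted t7.2 [ 590.43 -208.35  213.88] w62.1 F [-1.14  0.71 -1.06] j [-0.03  0.29 -0.12 -0.   -1.17  0.77]
down t10.8 [497.55  36.79  36.62] w62.4 F [ 0.19  0.61 -1.32] j [ 0.47  0.29 -0.61 -0.   -0.68  1.05]
released t12.8 [497.27  36.71 214.1 ] w74.1 F [0.02 0.26 0.83] j [ 0.47  0.08 -0.39 -0.   -1.11  1.05]
```

```bash
python3 - <<'E'
from h import *
d=np.radians
bot.move_gripper(87); bot.move_ptp([440,-150,215],down(d(80.7),1))
pick((444,-214),d(80.7),24,10,1)
cv2.imwrite("pics/top3.png",bot.camera("top")[:,:,::-1]); a=bot.camera("top"); b=bot.camera("scene")
o=np.vstack([cv2.resize(a[180:330,200:440],None,fx=2,fy=2),cv2.resize(b[120:270,220:460],None,fx=2,fy=2)])
cv2.imwrite("pics/c3.png",o[:,:,::-1])
E
```

```text
above t14.5 [ 444.26 -214.06  199.28] w86.8 F [-0.65  0.39  0.53] j [-0.05  0.08 -0.42 -0.   -1.07  1.46]
gripped t16.4 [ 444.11 -214.07   24.15] w58.3 F [-0.51  0.16  1.74] j [-0.05  0.3  -0.63  0.   -0.64  1.46]
lifted t17.8 [ 443.46 -213.85  214.08] w57.8 F [-0.61  0.48 -0.44] j [-0.05  0.07 -0.4  -0.   -1.11  1.46]
```

View pics/c3.png

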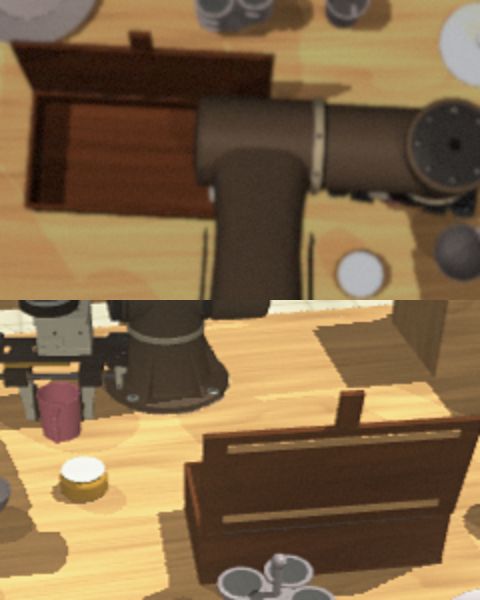

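The pink cup is held upright at crop (60,412). The arm hides the teacup, so I'll place this one, fetch the jar, and look again.

```bash
python3 - <<'E'
from h import *
d=np.radians
place(-10,3,d(87),24,1)
bot.move_gripper(87); bot.move_ptp([430,-250,225],down(d(20),1))
pick((476.5,-398.6),0,32,15,1)
a=bot.camera("top"); cv2.imwrite("pics/c4.png",cv2.resize(a[180:320,200:420],None,fx=3,fy=3)[:,:,::-1])
E
```

```text
down t21.5 [487.97 140.38  32.68] w58.0 F [0.57 0.34 0.04] j [ 0.67  0.31 -0.59 -0.   -0.68  0.85]
released t23.5 [487.67 140.23 214.07] w69.9 F [-1.07  0.98 -0.69] j [ 0.67  0.09 -0.37 -0.   -1.11  0.85]
above t26.2 [ 476.77 -398.49  199.02] w87.1 F [ 0.06 -0.63  0.7 ] j [-0.38  0.29 -0.15 -0.   -1.13  0.38]
gripped t28.2 [ 476.54 -398.66   32.06] w50.4 F [-0.09  0.36 -0.17] j [-0.38  0.46 -0.33  0.   -0.78  0.38]
lifted t29.6 [ 476.   -398.24  213.86] w50.3 F [ 1.28 -0.5  -0.76] j [-0.38  0.28 -0.13 -0.   -1.16  0.38]
```

View pics/c4.png

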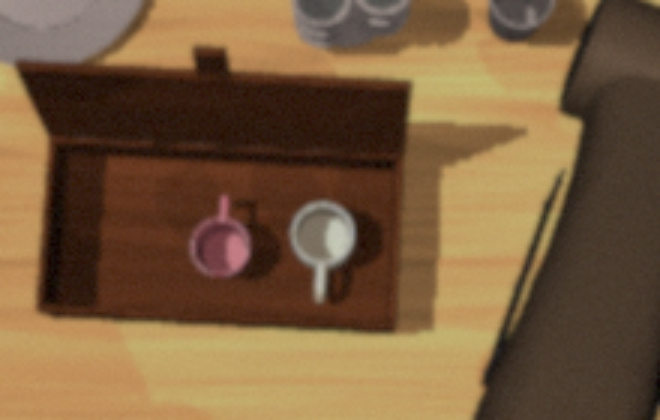

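Both cups stand upright in the chest: pink at crop (220,245), teacup at (322,236), handles clear. Now the jar, then a pose above the tongue.

```bash
python3 - <<'E'
from h import *
d=np.radians
place(0,105,d(87),32,1)
p=chest(128,0); bot.move_gripper(60)
bot.line_to([500,150,375],250); bot.line_to([*p,375],200); show("over tongue")
a=bot.camera("top"); b=bot.camera("scene")
o=np.vstack([cv2.resize(a[170:310,190:390],None,fx=2.1,fy=2.1),cv2.resize(b[90:230,310:510],None,fx=2.1,fy=2.1)])
cv2.imwrite("pics/c5.png",o[:,:,::-1])
E
```

```text
down t34.3 [503.25 241.67  40.67] w50.5 F [-0.19 -0.13 -2.35] j [ 0.8   0.36 -0.47 -0.   -0.74  0.72]
released t36.3 [502.99 241.52 214.02] w62.5 F [ 0.13 -0.65 -0.4 ] j [ 0.8   0.18 -0.27 -0.   -1.13  0.72]
over tongue t38.3 [625.41 130.52 374.18] w60.0 F [-0.47  0.79  0.81] j [ 0.51  0.25  0.18 -0.   -1.51  1.01]
```

View pics/c5.png

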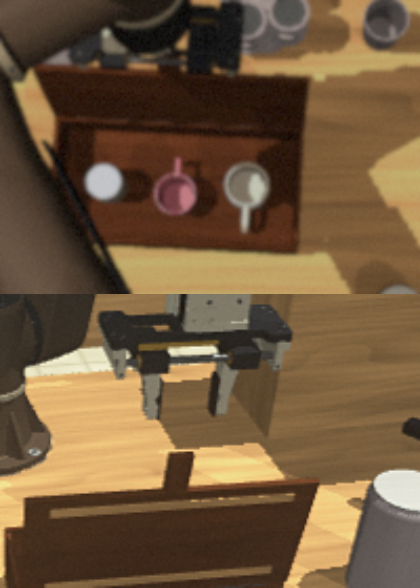

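All three stand upright in the chest, and the fingers straddle the tongue (tips at crop x 150 and 217, tongue at 180). Next: descend, grip, and a first small arc step with a force check.

```bash
cat >> h.py <<'E'
def lidpos(th,r=215):
    p=chest(90-r*np.cos(th),0); return [*p,96+r*np.sin(th)-19]
def arc(ths,v=60):
    for th in ths:
        bot.line_to(lidpos(th),v); s=bot.read_state(); f=s["contact_force"]
        print("%.2f"%th,s["tcp_pos"],"F",f,"w%.1f"%s["width"])
        if np.linalg.norm(f)>25: print("STOP force"); break
E
python3 - <<'E'
from h import *
bot.line_to(lidpos(1.75),80); show("at tongue")
bot.move_gripper(15,30); show("grip")
arc([1.70,1.64])
E
```

```text
at tongue t39.6 [626.46 130.38 289.23] w60.3 F [ 0.06  0.43 -0.91] j [ 0.51  0.27  0.03  0.   -1.33  1.01]
grip t40.2 [626.27 131.52 288.64] w30.0 F [-0.65  5.18  0.55] j [ 0.51  0.27  0.03 -0.   -1.33  1.01]
1.70 [615.78 132.08 290.25] F [ 1.29  5.8  -0.53] w29.8
1.64 [602.96 132.77 291.56] F [ 1.5   5.93 -1.05] w29.7
```

```bash
python3 - <<'E'
from h import *
arc(np.r_[np.arange(1.56,.8,-.1),.785]); bot.pause(.5); show("hold")
a=bot.camera("top"); b=bot.camera("scene")
for n,i in(("top6",a),("scene6",b)): cv2.imwrite(f"pics/{n}.png",i[:,:,::-1])
o=np.vstack([cv2.resize(a[170:310,190:390],None,fx=2.1,fy=2.1),cv2.resize(b[90:270,290:490],None,fx=1.68,fy=1.68)[:,:420] if 0 else cv2.resize(b[100:240,290:490],None,fx=2.1,fy=2.1)])
cv2.imwrite("pics/c6.png",o[:,:,::-1])
E
```

```text
1.56 [585.8  133.66 292.11] F [ 0.68  5.34 -1.26] w29.9
1.46 [564.52 134.81 291.  ] F [1.35 5.26 0.26] w30.0
1.36 [543.44 135.86 287.79] F [0.95 5.83 0.51] w29.7
1.26 [522.84 137.01 282.53] F [0.07 5.94 1.6 ] w29.6
1.16 [502.8  138.06 275.21] F [-1.54  5.67  3.83] w29.6
1.06 [483.55 139.1  265.85] F [-2.27  6.08  5.25] w29.9
0.96 [465.16 140.08 254.47] F [-3.36  7.11  6.65] w29.6
0.86 [447.94 140.98 241.19] F [-5.36  7.32  7.02] w29.9
0.79 [435.87 141.59 230.03] F [-6.68  7.5   7.18] w29.7
hold t45.9 [435.95 141.6  230.09] w29.6 F [-7.96  7.94  8.29] j [ 0.74 -0.01 -0.44 -0.   -1.14  0.78]
```

View pics/c6.png

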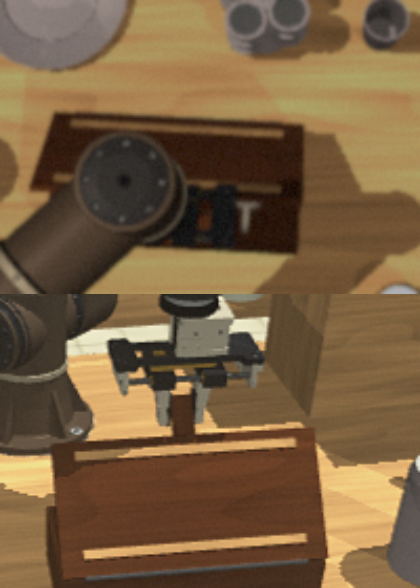

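The lid is held, with the fingers on the tongue at scene crop (183,410). I'll check its angle by projecting the lid's free corners against what I read: (314.8,172.9) and (440.0,163.8).

```bash
python3 - <<'E'
from h import *
for th in(.68,.74,.785,.83,.89):
    o=[]
    for y in(-180,180):
        x=90-180*np.cos(th)+5*np.sin(th); z=96+180*np.sin(th)+5*np.cos(th)
        o.append(proj("scene",[*chest(x,y),z]))
    print(th,*o)
show()
E
```

```text
0.68 [312.69 172.3 ] [436.01 164.47]
0.74 [312.99 171.18] [437.26 163.33]
0.785 [313.23 170.47] [438.23 162.6 ]
0.83 [313.49 169.89] [439.22 161.99]
0.89 [313.86 169.31] [440.58 161.37]
 t46.0 [435.98 141.63 230.14] w29.6 F [-8.22  7.38  8.24] j [ 0.74 -0.01 -0.44 -0.   -1.14  0.78]
```

The scene view is poorly conditioned for the angle, so I'll use the top view, in one enlarged crop with predicted corners.

```bash
python3 - <<'E'
from h import *
im=cv2.imread("pics/top6.png")[210:300,195:345]; im=cv2.resize(im,None,fx=5,fy=5,interpolation=cv2.INTER_CUBIC)
for th,c in((.65,(0,0,255)),(.785,(0,255,0)),(.92,(255,128,0))):
    for y in(-180,180):
      for t in(5,-5):
        x=90-180*np.cos(th)+t*np.sin(th); z=96+180*np.sin(th)+t*np.cos(th)
        u,v=proj("top",[*chest(x,y),z]); q=(int((u-195+.5)*5),int((v-210+.5)*5)); cv2.circle(im,q,3,c,-1)
    print(th,u,v)
cv2.imwrite("pics/c7.png",im)
E
```

```text
0.65 204.81634149666948 269.3759681647834
0.785 203.91014660442823 263.19416618085825
0.92 203.22006704198378 256.10939122739
```

View pics/c7.png

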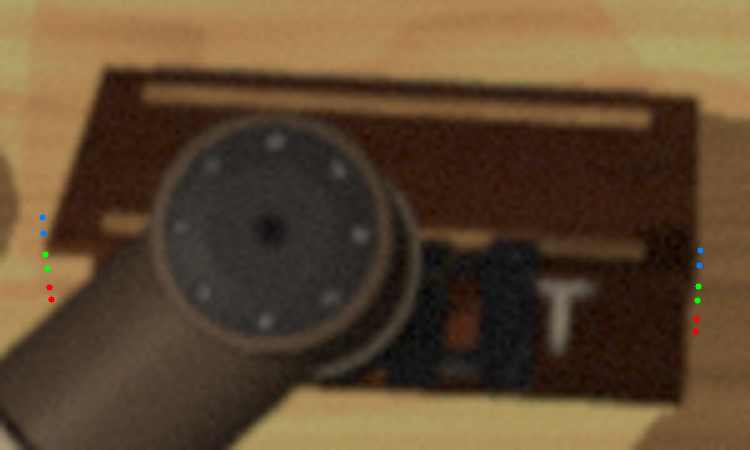

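```bash
python3 - <<'E'
from h import *
from scipy.optimize import least_squares
g=cv2.cvtColor(cv2.imread("pics/top6.png"),cv2.COLOR_BGR2GRAY).astype(float)
for u in(206,208,210,212): # free edge: dark->light going down
    d=np.diff(g[245:275,u]);v=245+np.argmax(d); 
    w=np.clip(d,0,None); w=w*(abs(np.arange(len(d))-np.argmax(d))<4); print("free",u,245+.5+(w*np.arange(len(d))).sum()/w.sum())
for u in(220,250,280,310): # light->dark
    d=-np.diff(g[214,u:u+1]) if 0 else -np.diff(g[212:238,u]); w=np.clip(d,0,None)*(abs(np.arange(len(d))-np.argmax(d))<4); print("hinge",u,212.5+(w*np.arange(len(d))).sum()/w.sum())
def pt(r,t,y,th,dx=0): return proj("top",[*chest(90+dx-r*np.cos(th)+t*np.sin(th),y),96+r*np.sin(th)+t*np.cos(th)])
for th in(.68,.74,.785,.83,.89):
    print(th,"free t=-5",pt(180,-5,172,th),"t=5",pt(180,5,172,th),"hinge t5 L/R",pt(0,5,180,th),pt(0,5,-180,th))
E
```

```text
free 206 260.2714285714286
free 208 260.4714285714286
free 210 260.4611650485437
free 212 260.19767441860466
hinge 220 223.25
hinge 250 224.0
hinge 280 225.57766990291262
hinge 310 234.56060606060606
0.68 free t=-5 [207.47 268.23] t=5 [207.1  265.71] hinge t5 L/R [215.43 222.93] [334.9  228.93]
0.74 free t=-5 [207.07 265.5 ] t=5 [206.75 262.82] hinge t5 L/R [215.45 222.86] [334.9  228.87]
0.785 free t=-5 [206.81 263.34] t=5 [206.51 260.53] hinge t5 L/R [215.46 222.82] [334.9  228.82]
0.83 free t=-5 [206.56 261.07] t=5 [206.29 258.14] hinge t5 L/R [215.48 222.78] [334.9  228.78]
0.89 free t=-5 [206.27 257.9 ] t=5 [206.04 254.82] hinge t5 L/R [215.5  222.73] [334.9  228.73]
```

The top view puts the lid at 0.79 to 0.845 rad, depending on which board edge is visible. The arm's geometry says about 0.79. Lowering the target by 0.03 rad centres both estimates, and easing 1.5 mm outward relieves the radial load.

```bash
python3 - <<'E'
from h import *
p=lidpos(.753,216.5); p[1]+=1.5
bot.line_to(p,20); bot.pause(1.0); show("hold"); 
a=bot.camera("top"); g=cv2.cvtColor(a,cv2.COLOR_RGB2GRAY).astype(float)
for u in(207,209,211):
    d=np.diff(g[245:275,u]);w=np.clip(d,0,None)*(abs(np.arange(len(d))-np.argmax(d))<4);print("free",u,245.5+(w*np.arange(len(d))).sum()/w.sum())
bot.pause(.5); show("hold")
cv2.imwrite("pics/c8.png",cv2.resize(a[130:330,120:520],None,fx=2,fy=2)[:,:,::-1])
E
```

```text
hold t47.5 [430.3  141.89 224.9 ] w29.7 F [ 4.78 -0.44 -5.16] j [ 0.76 -0.01 -0.45  0.   -1.13  0.76]
free 207 261.9622641509434
free 209 262.0940594059406
free 211 262.3804347826087
hold t48.0 [430.31 141.93 224.91] w29.5 F [ 5.29 -1.36 -5.13] j [ 0.76 -0.01 -0.45  0.   -1.13  0.76]
```

View pics/c8.png

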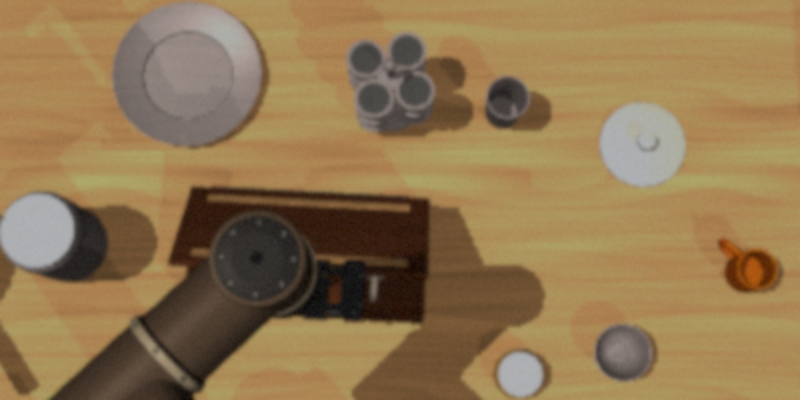

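The lid is now at 0.755 to 0.81 rad, still and gripped. The bystanders are where they were, so I'm handing in.

```bash
python3 -c "
from plant import bot
print(bot.close_job())"
```

```text
the job is handed in; nothing more can be done
None
```

I put the teacup, pink measuring cup and glass jar into the chest and released each about 1 mm above its floor, with the lid still leaning back. Then I pinched the tongue, swung the lid forward to about half open, and handed the job in at about t = 48 s while still holding it. No verdict was reported.

**Lid:** The arm's position puts it at about 0.755 rad. The top camera suggests 0.755 to 0.81 rad, depending on which edge of the board is seen. All of these are inside the allowed 0.68 to 0.89, but the two methods did not settle on one value. I had first stopped at a target of 0.785 rad, where the camera read slightly high (up to 0.845), so I lowered it by about 0.03 rad. The grip reads 29.6 mm on the 30 mm tongue, with about 7 N on the tool.

**Items in the chest:** All three stood upright in the last clear view, before the lid came forward. Afterwards the lid and arm hid most of them, so I could not check them again.

**Bystanders:** They looked unmoved in the last top picture. I compared them by eye only and did not measure them.

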